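# Hook the bearing tin over the rail and open its tight lid

## Robot

A 7-joint arm with a two-finger parallel gripper is mounted at the origin on the work surface. World frame = base frame: x ahead of the robot, y to its left, z up, the work surface at z = 0. Lengths are in m, angles in rad, forces in N, time in s.
With the tool pointing down it reaches from about 0.425 to 1.025 m from the base axis. Payload 3.6 kg.
Tool frame: the origin (TCP) lies midway between the tips of the shut fingers; the grasp point (between the pads) lies 19 mm behind it (bot.grip_depth is the distance from the TCP to the grasp point, in m); z points along the fingers, y is the line along which they close (so a half turn about z gives the same grasp; the last joint's range is limited). The gripper opens to 85 mm and grips with 20 to 120 N. Pads are 22 mm wide; open, the fingers measure 114 mm over their backs; the gripper's body (76 mm by 85 mm) begins 54 mm behind the grasp point. The pads swing forward as they close: fully open they stand 13 mm farther back than shut.
Start: joints at [-1.256, 0.591, 0.048, 1.609, -0.033, 0.943, -0.034], TCP at [0.288, 0.666, 0.231] pointing down, gripper open.
Joint ranges: [-2.69, 2.69], [-0.47, 2.24], [-1.27, 1.36], [0.19, 2.51], [-1.53, 4.68], [0.08, 2.07], [-3.09, 3.09]. Speed limits (rad/s): [2.57, 2.57, 3.14, 3.14, 3.14, 3.14, 3.14].

## Interface

Orientations are given as a rotation vector (axis times angle).
In Python, from plant import sensors, cams, hand_in, bot gives the robot as it stands.
- The arm moves only by the tool arm_command, never from a script. Its arguments are lists of equal length, an entry for each row: "delta_pos": the shift along the tool's x, y, z in mm, a list of three; "twist": the turn, a rotation vector about the tool's x, y, z in rad, a list of three. In form: {"delta_pos": [[tx, ty, tz], ...], "twist": [[rx, ry, rz], ...]}. A call has 1 to 20 rows; each row is the pose to reach, as a shift and turn from the pose commanded when the call began, along the tool's axes at that moment; what a row does not reach only later rows make up. A row lasts 1/10 s, in which the tool goes at most 50 mm and 8.59 degrees, less where a joint would pass 70% of its speed; a pose out of reach is approached as far as the arm can. A call with a gripper value outside its range is refused whole. "jaw" is the opening, from 0 (shut) to 1 (fully open), set as the call begins (left out, the last holds). The fingers move at their own pace and stop on an object; "newtons" is the grip in N (left out, the last holds). Time passes only in rows, so rows that repeat a pose let the fingers close. It gives the time, the measured TCP pose, the force, the opening and the grip force at its end, in the units of the state.
- sensors.get_state(): the state, without advancing time (a new reading comes with each control period).
- cams.snapshot(name): name is "side" or "top" or "wrist"; returns a dict with "color" (480x640x3 uint8, blue, green, red), "z_map" (480x640 float32, m along the optical axis (not along the pixel's ray), 0 where there is no reading), "camera_matrix" (3x3 intrinsics, pixels), "extrinsics" (4x4, takes a point from world to camera coordinates). Camera axes: x right, y down, z forward; pixel columns grow to the right and rows downward; lengths in m; the calibration is good to about 2 mm. A picture is of the moment at which its call begins.
- hand_in(): hands the job in; it is judged then, once.
The state is a dict: "t": time; "joint_positions": joint angles; "qd": joint speeds; "tau": joint torques, N m; "tool_pos": TCP position; "ee_rot": TCP orientation; "ft_force": force on the tool from outside, world axes, zero at the start; "ft_torque": the same for the moment, N m; "gripper_width": opening from 0.0 (shut) to 1.0 (fully open); "gripper_force": force on a finger pad.
Only numpy, scipy, OpenCV 4.12 (cv2) and the standard library are available. Lean on these libraries where they do the work, as an engineer would, in place of code of your own. Each camera call takes 0.05 s, during which the arm holds its last target. There are 200 camera calls.

## Task

Take the aluminium tin of bearing balls out of the enamel tray and stand it on the rail stand with its steel hook dropped over the bar, between the two posts, so that the bar keeps the tin from spinning. Then unscrew the tight lid anticlockwise, stop turning as soon as the threads let go, and lift it straight off, leaving the tin standing hooked as it was. Finish still gripping the lid, held still and level about a finger's breadth above the open mouth, and leave everything else on the bench and in the tray where it is.

Things in the scene. Friction and masses are not known exactly. Their poses are not given: they have to be found in the camera images.
- lid_mid (a point): round knurled aluminium lid, 60 mm across, 24 mm high, red dab on top; point on its axis half-way up, z up; x along the tin's x (within 0.08 rad) while tight. 0.3 to 0.6 N m breaks it loose; turned anticlockwise seen from above it comes free of the threads after 0.87 to 1.02 rad relative to the tin, need not be raised meanwhile, then lifts straight off; at 1.65 rad it would meet the next threads
- tin_mouth (a point): aluminium tin, 54 mm across, shoulder at 70 mm, neck 46 mm across, rim at 92 mm, 96 mm high with its lid, 0.4 to 0.75 kg with it; can be carried by the lid; free-standing it just spins with the lid. Point: centre of the mouth, on the axis at rim height, 92 mm above its foot; z up, x from the axis to its hook. Tight, the lid's middle is 8 mm below this point; a sprung liner in the lid pushes it up off the rim (under 18 N)
- tin_hook (a point): the tin's dark steel hook, a bent plate 64 mm wide on its +x side: back plate (outer face 30 mm from the axis), top strip, lip hanging outside with a flared edge 18 mm above the tin's foot. The slot between plate and lip is 16 mm wide, open below. Point: mid-slot under the top strip, 38 mm from the tin's axis along its x, 46 mm above its foot
- rail_mid (a point): round steel bar, 10 mm thick, between the stand's two posts. Point: half-way along it, on its top, 59 mm above the bench, 44 mm above the plinth; y along the bar, x across it, away from the side where the tin stands. Tin hooked: its axis is 38 mm to the -x side of the bar (3 mm play either way), its hook point 2 mm above the bar; it turns about 0.1 rad before the bar stops it
- stand: rail stand (fixed): timber plinth 120 x 300 mm, 15 mm high, with two green posts 20 mm square, 68 mm high, 270 mm apart, carrying the bar 30 mm to the +x side of the middle. Origin: centre of its underside, axes as the bar's
- tray: white enamel tray with a blue rim (fixed), 220 x 300 mm, rim 24 mm high, floor 4 mm above the bench, a steel spring clip standing 66 mm high on one rim; origin at the centre of its underside. The tin starts in it, with the valve tool and the tyre levers
- valve_tool: red plastic valve tool with a small cross bar and a steel nose, about 58 mm long and 13 mm thick, lying in the tray; origin at its underside
- lever_a: white plastic tyre lever, about 114 mm long, 19 mm wide, 7 mm thick, lying in the tray; origin at its underside
- lever_b: the other white tyre lever, the same size, lying in the tray beside the first; origin at its underside
- mug: white enamel mug, 76 mm across, 78 mm high; origin at the centre of its underside
- tape_roll: roll of black tape, 72 mm across, 19 mm high; origin at the centre of its underside
- spanner: steel spanner 150 mm long, lying on the bench; origin at its underside
- patch_box: small green puncture-patch box, 75 x 50 x 22 mm; origin at the centre of its underside
Mind the look-alikes: they are no part of the job. Of the things that look like the part that bears lid_mid, the largest one is meant.

How it is judged:
On the way, in this order (a step that is already met when the one before it is completed fails the run):
1. the closed tin stands on the plinth with its hook over the bar, the lid still tight (x of tin_hook in the frame of rail_mid between -0.007 and 0.007 m and y of tin_hook in the frame of rail_mid between -0.1 and 0.1 m and z of tin_hook in the frame of rail_mid between -0.004 and 0.006 m and x of tin_mouth in the frame of rail_mid below -0.02 m and angle between tin_mouth's own z axis and vertical below 0.12 rad and angle between the x axis of tin_mouth and the x axis of rail_mid, either way round below 0.2 rad and angle between the x axis of lid_mid and the x axis of tin_mouth, either way round below 0.4 rad and z of lid_mid in the frame of tin_mouth below -0.004 m), for 0.1 s.
2. the lid is turned until its threads let go, the tin still hooked on the bar and the lid still down on it (x of tin_hook in the frame of rail_mid between -0.007 and 0.007 m and y of tin_hook in the frame of rail_mid between -0.1 and 0.1 m and z of tin_hook in the frame of rail_mid between -0.004 and 0.006 m and x of tin_mouth in the frame of rail_mid below -0.02 m and angle between tin_mouth's own z axis and vertical below 0.12 rad and angle between the x axis of tin_mouth and the x axis of rail_mid, either way round below 0.2 rad and angle between the x axis of lid_mid and the x axis of tin_mouth, either way round above 0.8 rad and z of lid_mid in the frame of tin_mouth below 0 m), for 0.1 s.
At the end, for the whole second after the job is handed in: Tin upright (0.12 rad), still, untouched, on the plinth with its hook over the bar between the posts, square within 0.2 rad; lid turned 0.7 to 1.5 rad, gripped by the fingers alone, still, level (0.2 rad), within 15 mm of the tin's axis, its lower edge 4 to 50 mm above the rim (x of tin_hook in the frame of rail_mid between -0.007 and 0.007 m and y of tin_hook in the frame of rail_mid between -0.1 and 0.1 m and z of tin_hook in the frame of rail_mid between -0.004 and 0.006 m and x of tin_mouth in the frame of rail_mid below -0.02 m and angle between tin_mouth's own z axis and vertical below 0.12 rad and angle between the x axis of tin_mouth and the x axis of rail_mid, either way round below 0.2 rad and linear speed of each of tin, lid below 0.02 m/s and z of lid_mid in the frame of tin_mouth between 0.016 and 0.062 m and horizontal distance between lid_mid and tin_mouth below 0.015 m and angle between lid_mid's own z axis and vertical below 0.2 rad and angle between the x axis of lid_mid and the x axis of tin_mouth, either way round between 0.7 and 1.5 rad and contact force between the fingers and lid above 1 N and contact force between lid and tin below 0.1 N and contact force between lid and stand below 0.1 N and contact force between each of the arm, the fingers and tin below 0.2 N); the arm keeps its last pose, push and grip.
It fails at once if the lid comes off while the tin is not hooked over the bar (z of lid_mid in the frame of tin_mouth above 0.004 m and not (x of tin_hook in the frame of rail_mid between -0.012 and 0.012 m and z of tin_hook in the frame of rail_mid between -0.006 and 0.014 m)).
It fails at once if the lid is turned far past the point where its threads let go (over 86 deg) (angle between the x axis of lid_mid and the x axis of tin_mouth, either way round above 1.5 rad).
It fails at once if something else on the bench or in the tray is shifted by more than 30 mm (distance of any of valve_tool, lever_a, lever_b, mug, tape_roll, spanner, patch_box from where it was at the start of the episode above 0.03 m).
It also fails if it takes over 45 s, if anything falls off the work surface, if the arm or the gripper's body presses on something with over 40 N, if the wrist force passes 120 N, or if a joint passes its speed limit or range.

## Working session

There is one attempt and no reset: what is moved stays moved. The work goes in short steps, Python scripts to look and compute and a tool call to move; the robot and the scene stay as the last step left them, time stands still between calls to the robot, and variables do not carry over. Pictures are saved under pics/ and viewed, at most 10 in all, crops included, and the job is handed in when it is done.

Besides the shell and the picture viewer there is one more tool, called by a JSON object that holds its "op" and its "data". arm_command: Moves the arm, as the interface text tells. Its arguments: {"type":"object","properties":{"delta_pos":{"type":"array","items":{"type":"array","items":{"type":"number"}}},"twist":{"type":"array","items":{"type":"array","items":{"type":"number"}}},"jaw":{"type":"number"},"newtons":{"type":"number"}},"required":["delta_pos","twist"]}

```bash
mkdir -p pics; ls
python3 - <<'E'
from plant import sensors,cams,bot
import cv2,numpy as np
s=sensors.get_state();print(s)
for n in("top","side"):
    d=cams.snapshot(n);cv2.imwrite(f"pics/{n}0.png",d["color"]);np.savez(f"{n}0.npz",**d)
    print(n,d["camera_matrix"],d["extrinsics"])
E
```

```text
pics
{'t': 0.0, 'joint_positions': array([-1.25650675,  0.59211878,  0.04831524,  1.60990071, -0.03334098,
        0.94267353, -0.03368322]), 'qd': array([-0.00118924,  0.00218207,  0.00053408,  0.00067583, -0.0014286 ,
        0.00154963,  0.00120414]), 'tau': array([-7.42081593e-04, -5.48695135e+01,  1.54623851e+00, -1.98133010e+01,
        9.39582358e-03,  8.77582468e-03,  4.73614705e-06]), 'tool_pos': array([0.28717503, 0.66475944, 0.23011222]), 'ee_rot': array([-0.6359621 , -3.07617878,  0.00355911]), 'ft_force': array([-0.2047451 , -0.43861587,  0.29075   ]), 'ft_torque': array([-0.03825667, -0.02201646,  0.02035742]), 'gripper_force': 0.0, 'gripper_width': 0.9992448535177079}
top [[496.53778591   0.         324.41740314]
 [  0.         496.53778591 243.13825529]
 [  0.           0.           1.        ]] [[ 0.02430311 -0.99970159  0.00246635  0.00727732]
 [-0.98600027 -0.02437698 -0.16495218  0.51892706]
 [ 0.16496308  0.00157703 -0.98629848  1.18730762]
 [ 0.          0.          0.          1.        ]]
side [[465.64832233   0.         321.24525007]
 [  0.         465.64832233 239.56964274]
 [  0.           0.           1.        ]] [[ 0.83197464 -0.55435771 -0.02248853 -0.42248157]
 [-0.36339166 -0.51384964 -0.77711328  0.2617769 ]
 [ 0.41924302  0.65471068 -0.62895884  1.12037322]
 [ 0.          0.          0.          1.        ]]
```

View pics/top0.png

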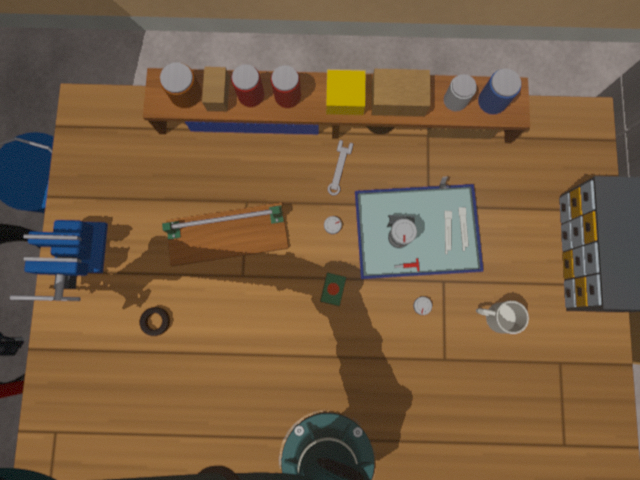

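View pics/side0.png

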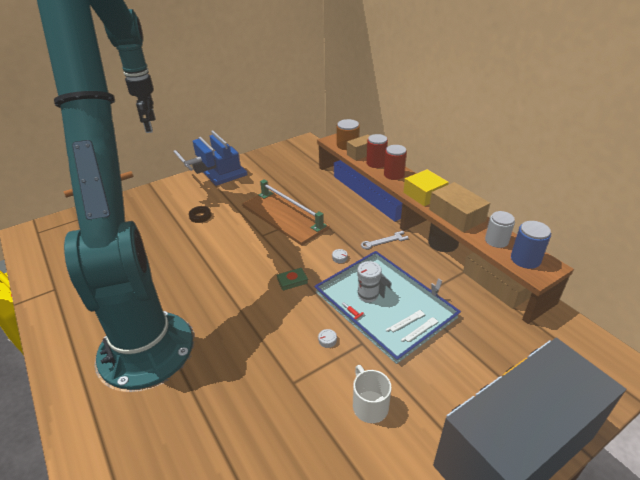

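The top view shows the tin at (403,232) in the tray, with its hook apparently up-left. The bar runs from (170,230) to (277,213), with the plinth below it on the robot's side. Spare lids are at (333,225) and (423,306).

```bash
cat > h.py <<'E'
import numpy as np,cv2
def cloud(d):
    K=d["camera_matrix"];T=d["extrinsics"];z=d["z_map"]
    v,u=np.mgrid[0:480,0:640]
    p=np.stack([(u-K[0,2])/K[0,0]*z,(v-K[1,2])/K[1,1]*z,z],-1)
    w=(p-T[:3,3])@T[:3,:3]
    w[z==0]=np.nan
    return w
def proj(d,P):
    c=np.asarray(P)@d["extrinsics"][:3,:3].T+d["extrinsics"][:3,3]
    q=c@d["camera_matrix"].T
    return q[...,:2]/q[...,2:]
def crop(d,u0,v0,u1,v1,s,fn):
    cv2.imwrite(fn,cv2.resize(d["color"][v0:v1,u0:u1],None,fx=s,fy=s,interpolation=cv2.INTER_CUBIC))
E
python3 - <<'E'
from h import *
np.set_printoptions(precision=4,suppress=True)
a=None
for n in("top","side"):
    d=dict(np.load(n+"0.npz"));w=cloud(d)
    box=(375,200,435,260) if n=="top" else (345,245,400,310)
    r=w[box[1]:box[3],box[0]:box[2]].reshape(-1,3)
    t=r[(r[:,2]>.092)&(r[:,2]<.115)]
    (cx,cy),rad=cv2.minEnclosingCircle(t[:,:2].astype(np.float32))
    print(n,"lid",cx,cy,rad,np.percentile(t[:,2],[5,50,95]),len(t))
    m=r[(r[:,2]>.03)&(r[:,2]<.066)]; dd=np.hypot(m[:,0]-cx,m[:,1]-cy)
    k=m[(dd>.031)&(dd<.065)]; print("hook pts",len(k));print(k[:40])
    # rail
    full=w.reshape(-1,3)
    b=full[(full[:,2]>.045)&(full[:,2]<.066)&(full[:,1]>.03)&(full[:,1]<.5)&(full[:,0]>.4)&(full[:,0]<.75)]
    print("bar z",len(b),b.min(0),b.max(0))
    gm=full[(full[:,2]>.075)&(full[:,2]<.09)&(full[:,1]>.03)&(full[:,1]<.5)&(full[:,0]>.4)&(full[:,0]<.7)]
    for sgn in (0,1):
        q=gm[(gm[:,1]>.2)==sgn]; 
        if len(q):print("post",len(q),q.mean(0),q.min(0),q.max(0))
    if len(b)>5: print(cv2.fitLine(b[:,:2].astype(np.float32),cv2.DIST_HUBER,0,.01,.01).ravel())
    crop(d,*((130,180,450,300,2.5) if n=="top" else (230,160,470,340,3.3)),f"pics/{n}c.png")
E
```

```text
top lid 0.5435164570808411 -0.16764593124389648 0.03101741336286068 [0.0955 0.099  0.1027] 501
hook pts 161
[[ 0.5929 -0.1392  0.0477]
 [ 0.5919 -0.1411  0.0524]
 [ 0.5921 -0.1437  0.0519]
 [ 0.5921 -0.1461  0.0522]
 [ 0.5928 -0.149   0.0493]
 [ 0.5922 -0.1511  0.052 ]
 [ 0.5926 -0.1538  0.0504]
 [ 0.5923 -0.1561  0.0521]
 [ 0.5927 -0.1587  0.0508]
 [ 0.5939 -0.1388  0.0317]
 [ 0.5905 -0.1393  0.0472]
 [ 0.5897 -0.1413  0.0509]
 [ 0.5899 -0.1439  0.0504]
 [ 0.5892 -0.1459  0.0537]
 [ 0.5901 -0.1489  0.05  ]
 [ 0.5899 -0.1512  0.051 ]
 [ 0.5899 -0.1537  0.0512]
 [ 0.5894 -0.1558  0.0539]
 [ 0.5898 -0.1585  0.0525]
 [ 0.5899 -0.161   0.0519]
 [ 0.5902 -0.1636  0.0512]
 [ 0.5904 -0.1663  0.0503]
 [ 0.5896 -0.1681  0.0544]
 [ 0.5904 -0.1711  0.0512]
 [ 0.5908 -0.1739  0.0494]
 [ 0.5906 -0.1762  0.0507]
 [ 0.5906 -0.1786  0.0509]
 [ 0.5905 -0.181   0.0517]
 [ 0.5906 -0.1835  0.0515]
 [ 0.5911 -0.1863  0.0494]
 [ 0.5909 -0.1886  0.0508]
 [ 0.5907 -0.1909  0.0516]
 [ 0.591  -0.1935  0.0508]
 [ 0.5912 -0.1962  0.05  ]
 [ 0.5906 -0.1384  0.0349]
 [ 0.5865 -0.1385  0.0537]
 [ 0.5863 -0.1408  0
[... 758 characters left out ...]
0.1762  0.0517]
 [ 0.5857 -0.1766  0.0503]
 [ 0.5881 -0.1778  0.05  ]
 [ 0.5887 -0.181   0.0522]
 [ 0.5917 -0.1815  0.0509]
 [ 0.5919 -0.1851  0.0536]
 [ 0.5751 -0.1771  0.0529]
 [ 0.5784 -0.1773  0.0513]
 [ 0.5819 -0.1773  0.0494]
 [ 0.5827 -0.1802  0.0512]
 [ 0.5864 -0.18    0.049 ]
 [ 0.5866 -0.1835  0.0516]
 [ 0.5896 -0.1842  0.0505]
 [ 0.5893 -0.1882  0.0539]
 [ 0.5925 -0.1886  0.0524]
 [ 0.574  -0.1786  0.0511]
 [ 0.5745 -0.1818  0.0534]
 [ 0.5779 -0.1819  0.0516]
 [ 0.5796 -0.1839  0.0522]
 [ 0.5809 -0.1862  0.0533]
 [ 0.5829 -0.1878  0.0535]
 [ 0.5855 -0.1888  0.0528]
 [ 0.5875 -0.1905  0.0531]]
bar z 268 [0.5355 0.1298 0.0457] [0.6071 0.4161 0.066 ]
[ 0.1835 -0.983   0.5859  0.1821]
```

View pics/topc.png

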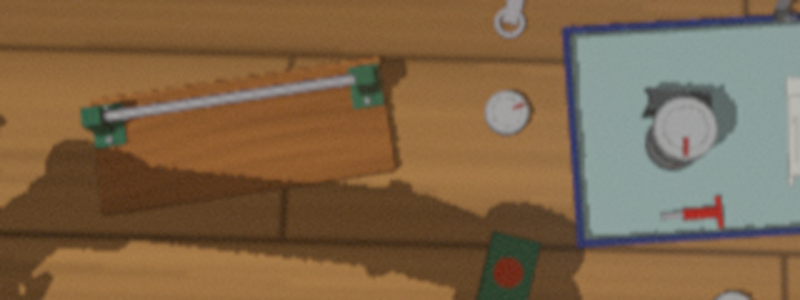

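View pics/sidec.png

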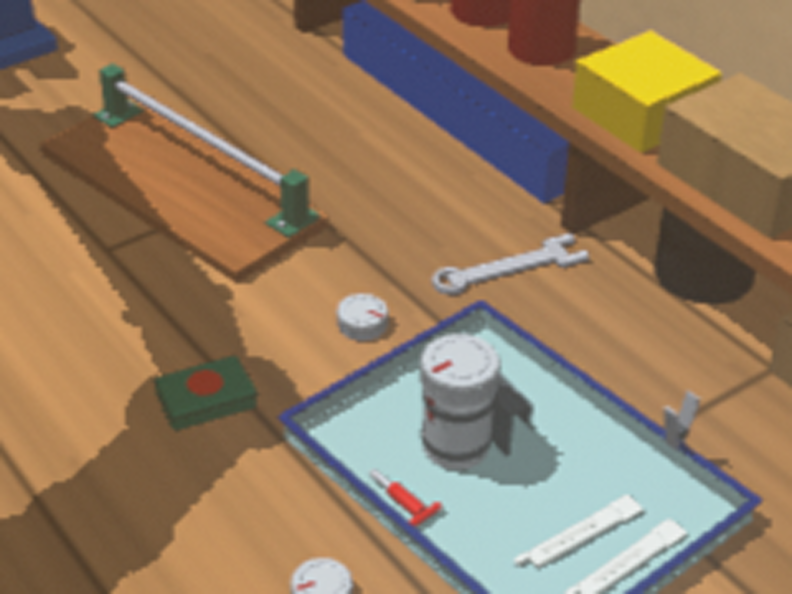

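Run:
```python
from h import *
from plant import sensors
from scipy.spatial.transform import Rotation as R
np.set_printoptions(precision=4,suppress=True)
s=sensors.get_state();M=R.from_rotvec(s["ee_rot"]).as_matrix();print(M,"yaw of tool x",np.arctan2(M[1,0],M[0,0]))
B=[]
for n in("top","side"):
    d=dict(np.load(n+"0.npz"));w=cloud(d).reshape(-1,3)
    k=w[(abs(w[:,2]-.052)<.005)&(w[:,0]>.55)&(w[:,0]<.61)&(w[:,1]<-.12)&(w[:,1]>-.22)]
    # outer edge of strip per y bin
    print(n,len(k),"hook rect",cv2.minAreaRect(k[(k[:,0]>.574)][:,:2].astype(np.float32)))
    e=[]
    for y in np.arange(-.2,-.136,.004):
        q=k[abs(k[:,1]-y)<.003]
        if len(q):e.append((y,q[:,0].max()))
    e=np.array(e);print("edge",np.polyfit(e[:,0],e[:,1],1),e[:,1])
    print("hook y range",k[:,1].min(),k[:,1].max())
    b=w[(w[:,2]>.050)&(w[:,2]<.066)&(w[:,1]>.155)&(w[:,1]<.39)&(w[:,0]>.5)&(w[:,0]<.65)]
    l=cv2.fitLine(b[:,:2].astype(np.float32),cv2.DIST_HUBER,0,.001,.001).ravel()
    f=np.polyfit(b[:,1],b[:,0],1);print("bar x at y=.27",np.polyval(f,.27),"slope",f[0],"zmax",np.percentile(b[:,2],[50,95]))
    g=d["color"].reshape(-1,3).astype(int);gr=(g[:,1]>g[:,2]+25)&(g[:,1]>g[:,0]+10)&(w[:,2]>.062)&(w[:,2]<.075)&(w[:,1]>.1)
    p=w[gr]
    for h in(0,1):
        q=p[(p[:,1]>.27)==h]
        if len(q):print("post",len(q),(q.min(0)+q.max(0))/2,np.median(q,0))
```

```text
[[-0.918   0.3966 -0.0007]
 [ 0.3966  0.918  -0.002 ]
 [-0.0001 -0.0021 -1.    ]] yaw of tool x 2.7338304020900974
top 146 hook rect ((0.5831872820854187, -0.1695636361837387), (0.06238913536071777, 0.018776092678308487), 89.3839111328125)
edge [0.0441 0.5989] [0.5891 0.5912 0.591  0.5911 0.5911 0.5906 0.5908 0.5908 0.5904 0.5904
 0.5927 0.5927 0.5926 0.5928 0.5921 0.5929]
hook y range -0.2011595457053079 -0.1383021548497544
bar x at y=.27 0.5714727969531728 slope -0.181341895185311 zmax [0.0564 0.0609]
post 43 [0.5947 0.1447 0.0668] [0.5952 0.1431 0.0666]
post 44 [0.5465 0.4073 0.0671] [0.5474 0.408  0.0668]
side 91 hook rect ((0.585308313369751, -0.18329960107803345), (0.021900314837694168, 0.03669948875904083), 3.7849769592285156)
edge [0.0535 0.6032] [0.5931 0.5935 0.5928 0.5925 0.5919 0.5917 0.5959 0.5943 0.5944 0.5944]
hook y range -0.20150245344419251 -0.1644482774352075
bar x at y=.27 0.5708379730576433 slope -0.18459981156476604 zmax [0.0567 0.06  ]
post 16 [0.5947 0.1439 0.0666] [0.5952 0.1415 0.0671]
post 13 [0.547  0.4057 0.0685] [0.5448 0.4073 0.0675]
```

```bash
cat >> h.py <<'E'
from scipy.spatial.transform import Rotation as Rot
np.set_printoptions(precision=4,suppress=True)
def go(p,yaw,s=None):
    "tool-frame shift (mm) and twist to reach p with tool-x yaw, pointing down"
    from plant import sensors
    s=s or sensors.get_state();r=Rot.from_rotvec(s["ee_rot"])
    x=np.array([np.cos(yaw),np.sin(yaw),0]);z=np.array([0,0,-1.]);t=Rot.from_matrix(np.c_[x,np.cross(z,x),z])
    print("now",s["t"],s["tool_pos"],"cmd",r.inv().apply(np.array(p)-s["tool_pos"])*1000,(r.inv()*t).as_rotvec())
E
python3 -c "
from h import *
go([.5438,-.1685,.19],1.541)"
```

```text
now 0.1 [0.2872 0.6649 0.2302] cmd [-566.012  -663.1909   41.6751] [-0.0018  0.0013  1.1928]
```

{"op": "arm_command", "data": {"delta_pos": [[-28, -33, 0], [-57, -66, 0], [-85, -100, 0], [-113, -133, 0], [-141, -166, 0], [-170, -199, 0], [-198, -232, 0], [-226, -265, 0], [-255, -298, 0], [-283, -332, 0], [-311, -365, 0], [-340, -398, 0], [-368, -431, 0], [-396, -464, 0], [-424, -497, 5], [-453, -530, 12], [-481, -564, 20], [-509, -597, 28], [-538, -630, 35], [-566, -663, 42]], "twist": [[0, 0, 0.06], [0, 0, 0.12], [0, 0, 0.18], [0, 0, 0.24], [0, 0, 0.3], [0, 0, 0.36], [0, 0, 0.42], [0, 0, 0.48], [0, 0, 0.54], [0, 0, 0.6], [0, 0, 0.66], [0, 0, 0.72], [0, 0, 0.78], [0, 0, 0.84], [0, 0, 0.9], [0, 0, 0.96], [0, 0, 1.02], [0, 0, 1.08], [0, 0, 1.14], [0, 0, 1.193]], "jaw": 1.0, "newtons": 90}}

```text
t: 2.1
tool_pos: [0.5444, -0.1691, 0.1887]
ee_rot: [-2.256, -2.185, 0.0]
ft_force: [0.4, 1.0, -0.4]
gripper_width: 1.001
gripper_force: 0.0
```

Run:
```python
from h import *
from plant import cams
go([.5438,-.1685,.066],1.541)
d=cams.snapshot("wrist");w=cloud(d);crop(d,0,0,640,480,1,"pics/w1.png")
f=w.reshape(-1,3);t=f[(abs(f[:,2]-.1)<.006)&(np.hypot(f[:,0]-.544,f[:,1]+.168)<.045)]
print(len(t),cv2.minEnclosingCircle(t[:,:2].astype(np.float32)),np.median(t[:,2]))
k=f[(abs(f[:,2]-.052)<.006)&(f[:,0]>.577)&(f[:,0]<.61)&(abs(f[:,1]+.17)<.05)]
if len(k):print(len(k),cv2.minAreaRect(k[:,:2].astype(np.float32)))
```

```text
now 2.1 [ 0.5444 -0.1691  0.1887] cmd [  0.5362  -0.5524 122.7316] [-0.0004 -0.0003 -0.0023]
5879 ((0.5450606942176819, -0.16746017336845398), 0.03071998804807663) 0.10101853205505397
1554 ((0.5851684808731079, -0.16947931051254272), (0.0644470825791359, 0.01828795112669468), 88.12614440917969)
```

View pics/w1.png

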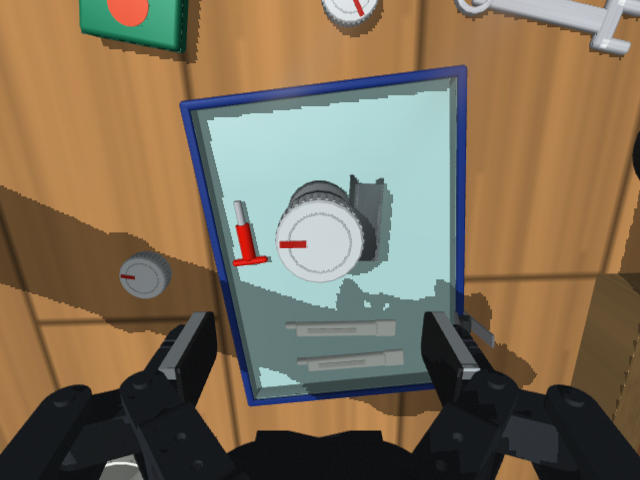

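The wrist view shows the tin centred at (320,243) with its hook at (370,215). The lid centre is at (0.545,-0.1675) and the fingers straddle it cleanly.

{"op": "arm_command", "data": {"delta_pos": [[1, 0.5, 40], [1, 0.5, 80], [1, 0.5, 105], [1, 0.5, 123], [1, 0.5, 123], [1, 0.5, 123]], "twist": [[0, 0, 0], [0, 0, 0], [0, 0, 0], [0, 0, 0], [0, 0, 0], [0, 0, 0]]}}

```text
t: 2.75
tool_pos: [0.5446, -0.1665, 0.0663]
ee_rot: [-2.254, -2.188, 0.001]
ft_force: [-0.7, -0.6, 0.1]
gripper_width: 1.004
gripper_force: 0.0
```

{"op": "arm_command", "data": {"delta_pos": [[0, 0, 0], [0, 0, 0], [0, 0, 0], [0, 0, 0], [0, 0, 0], [0, 0, 0], [0, 0, 0], [0, 0, 0]], "twist": [[0, 0, 0], [0, 0, 0], [0, 0, 0], [0, 0, 0], [0, 0, 0], [0, 0, 0], [0, 0, 0], [0, 0, 0]], "jaw": 0.0, "newtons": 90}}

```text
t: 3.55
tool_pos: [0.5452, -0.1667, 0.068]
ee_rot: [2.254, 2.187, 0.002]
ft_force: [-1.8, 0.9, 5.3]
gripper_width: 0.673
gripper_force: 94.6
```

{"op": "arm_command", "data": {"delta_pos": [[0, 0, -10], [0, 0, -30], [0, 0, -60], [0, 0, -95], [0, 0, -120], [0, 0, -130], [0, 0, -130], [0, 0, -130]], "twist": [[0, 0, 0], [0, 0, 0], [0, 0, 0], [0, 0, 0], [0, 0, 0], [0, 0, 0], [0, 0, 0], [0, 0, 0]]}}

```text
t: 4.35
tool_pos: [0.5437, -0.1658, 0.1954]
ee_rot: [-2.253, -2.187, 0.001]
ft_force: [-0.9, 0.6, -4.5]
gripper_width: 0.674
gripper_force: 97.7
```

Run:
```python
from h import *
from plant import sensors
s=sensors.get_state();print(s["tool_pos"],s["ft_force"],s["ft_torque"],s["gripper_force"],s["gripper_width"])
go([.5331,.2687,.195],1.752)
```

```text
[ 0.5437 -0.1658  0.1954] [-0.9019  0.5601 -4.5289] [-0.0325 -0.0051  0.0709] 97.72127562202513 0.6735365938795161
now 4.35 [ 0.5437 -0.1658  0.1954] cmd [434.0154 -23.4108   0.7552] [-0.002  -0.001  -0.2108]
```

{"op": "arm_command", "data": {"delta_pos": [[8, 0, 0], [24, -1, 0], [48, -2, 0], [78, -4, 0], [108, -6, 0], [138, -8, 0], [168, -9, 0], [198, -11, 0], [228, -13, 0], [258, -14, 0], [288, -16, 0], [318, -18, 0], [348, -19, 0], [378, -20, 0], [404, -22, 0], [422, -23, 0], [431, -23.5, 0], [434, -23.5, 0], [434, -23.5, 0], [434, -23.5, 0]], "twist": [[0, 0, 0], [0, 0, -0.01], [0, 0, -0.02], [0, 0, -0.035], [0, 0, -0.05], [0, 0, -0.065], [0, 0, -0.08], [0, 0, -0.095], [0, 0, -0.11], [0, 0, -0.125], [0, 0, -0.14], [0, 0, -0.155], [0, 0, -0.17], [0, 0, -0.185], [0, 0, -0.195], [0, 0, -0.205], [0, 0, -0.21], [0, 0, -0.21], [0, 0, -0.21], [0, 0, -0.21]]}}

```text
t: 6.35
tool_pos: [0.5344, 0.2659, 0.1963]
ee_rot: [2.015, 2.409, -0.002]
ft_force: [0.6, -0.2, -4.3]
gripper_width: 0.678
gripper_force: 97.5
```

Run:
```python
from h import *
from plant import cams,sensors
go([.5331,.2687,.195],1.752)
for n in("wrist","top","side"):
    d=cams.snapshot(n);np.savez(n+"1.npz",**d);w=cloud(d).reshape(-1,3)
    if n=="wrist":crop(d,0,0,640,480,1,"pics/w2.png")
    if n=="side":crop(d,200,120,400,270,4,"pics/s2.png")
    b=w[(w[:,2]>.052)&(w[:,2]<.063)&(w[:,1]>.15)&(w[:,1]<.4)&(w[:,0]>.5)&(w[:,0]<.65)]
    if len(b)>30:
        c=np.array([.5705,.2755]);e=np.array([np.cos(.181),np.sin(.181)]);q=(b[:,:2]-c)@np.c_[e,[-e[1],e[0]]];q=q[abs(q[:,0])<.012]
        print(n,"bar off/slope",len(q),np.polyfit(q[:,1],q[:,0],1),np.median(q[:,0]))
    for zr,nm in((.118+.052+.004+.006,"hook"),):
        for z0 in np.arange(.165,.2,.005):
            k=w[(abs(w[:,2]-z0)<.0025)&(np.hypot(w[:,0]-.533,w[:,1]-.269)>.033)&(np.hypot(w[:,0]-.533,w[:,1]-.269)<.07)&(w[:,0]>.54)]
            if len(k)>15:print(n,"z",z0,len(k),cv2.minAreaRect(k[:,:2].astype(np.float32)))
```

```text
now 6.35 [0.5344 0.2659 0.1963] cmd [ 2.9752 -0.8336  1.2786] [-0.0004  0.0012 -0.0037]
wrist bar off/slope 2402 [0.0063 0.0011] 0.0013507467175986605
wrist z 0.165 85 ((0.5674005150794983, 0.297697514295578), (0.022021086886525154, 0.009966883808374405), 9.090934753417969)
wrist z 0.17 85 ((0.5658252835273743, 0.30079320073127747), (0.023746388033032417, 0.008983750827610493), 28.810991287231445)
wrist z 0.17500000000000002 78 ((0.5653616786003113, 0.30121636390686035), (0.023774173110723495, 0.008976370096206665), 32.72999572753906)
wrist z 0.18000000000000002 2779 ((0.570086658000946, 0.28316447138786316), (0.022635428234934807, 0.03985806927084923), 9.122077941894531)
wrist z 0.18500000000000003 44 ((0.5686835050582886, 0.28545477986335754), (0.020687755197286606, 0.03383918106555939), 4.011224269866943)
top bar off/slope 172 [-0.0064 -0.0003] 6.3178829554042e-05
top z 0.17500000000000002 17 ((0.5736696720123291, 0.24791909754276276), (0.02188190445303917, 0.019875962287187576), 17.50674819946289)
top z 0.18000000000000002 72 ((0.5735912322998047, 0.24997299909591675), (0.0222963597625494, 0.023208411410450935), 10.310105323791504)
side bar off/slope 164 [-0.0018 -0.0007] -0.0008451032066397893
side z 0.17500000000000002 18 ((0.5724929571151733, 0.2585482895374298), (0.02479119785130024, 0.048168059438467026), 6.630688190460205)
side z 0.18000000000000002 41 ((0.5719472169876099, 0.26051637530326843), (0.02491585724055767, 0.04400065168738365), 12.752939224243164)
```

View pics/w2.png

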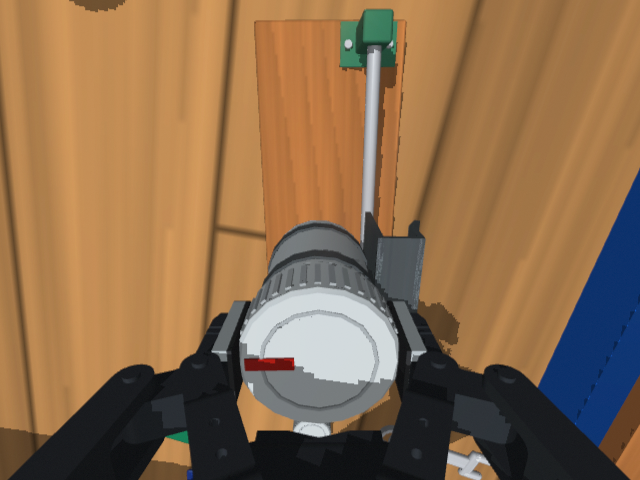

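Run:
```python
from h import *
c=np.array([.5705,.2755]);a=.181;e=np.array([np.cos(a),np.sin(a)]);F=np.c_[e,[-e[1],e[0]]]
for n in("wrist","top","side"):
    d=dict(np.load(n+"1.npz"));w=cloud(d).reshape(-1,3);q=np.c_[(w[:,:2]-c)@F,w[:,2]]
    k=q[(q[:,2]>.173)&(q[:,2]<.187)&(q[:,0]>-.025)&(q[:,0]<.025)&(abs(q[:,1])<.05)]
    print(n,len(k),"z",np.median(k[:,2]))
    E=[]
    for y in np.arange(-.045,.04,.006):
        m=k[abs(k[:,1]-y)<.004]
        if len(m)>3:E.append((y,*np.percentile(m[:,0],[3,97]),len(m)))
    E=np.array(E);print(E)
    print("y range",np.percentile(k[:,1],[.5,99.5]))
    t=q[(q[:,2]>.215)&(q[:,2]<.24)&(np.hypot(q[:,0]+.038,q[:,1]+.003)<.034)]
    if len(t)>20:print("lid",cv2.minEnclosingCircle(t[:,:2].astype(np.float32)),np.median(t[:,2]))
    if n=="wrist":
        v=k[abs(k[:,2]-np.median(k[:,2]))<.0015];print(cv2.minAreaRect(v[:,:2].astype(np.float32)))
```

```text
wrist 3338 z 0.18111873874085727
[[ -0.015    0.0079   0.0115  20.    ]
 [ -0.009   -0.0024   0.0116 165.    ]
 [ -0.003   -0.0065   0.0114 491.    ]
 [  0.003   -0.01     0.0113 678.    ]
 [  0.009   -0.0101   0.0114 761.    ]
 [  0.015   -0.0218   0.0113 875.    ]
 [  0.021   -0.0234   0.0114 854.    ]
 [  0.027   -0.0097   0.0117 563.    ]]
y range [-0.0112  0.0274]
lid ((-0.03795522823929787, -0.0007943034870550036), 0.03352367505431175) 0.2291721947449267
((-0.006462638266384602, 0.007775707170367241), (0.03985808789730072, 0.03751061111688614), 88.75152587890625)
top 96 z 0.17996139787813195
[[-0.039  -0.0122  0.008  12.    ]
 [-0.033  -0.0125  0.0095 38.    ]
 [-0.027  -0.0118  0.0085 35.    ]
 [-0.021  -0.0104  0.0083 32.    ]
 [-0.015  -0.0021  0.0092 13.    ]]
y range [-0.0372 -0.0143]
lid ((-0.0434289425611496, -0.019357960671186447), 0.027162622660398483) 0.22680547837384646
side 68 z 0.17921548222280476
[[-0.039  -0.0127  0.0066  9.    ]
 [-0.033  -0.0133  0.0103 21.    ]
 [-0.027  -0.0236  0.0105 15.    ]
 [-0.021  -0.0209  0.0104 14.    ]
 [-0.015  -0.0103  0.0098 12.    ]
 [-0.009  -0.0058  0.0062  9.    ]
 [-0.003   0.0019  0.0079  6.    ]]
y range [-0.0397  0.0071]
lid ((-0.037983641028404236, -0.004568538628518581), 0.03272859752178192) 0.22765800045646128
```

The wrist view shows the lid gripped at (318,350) and the hook at (398,265), lined up over the bar at (372,150). The hook sits about 1 mm to the -x side, so I shift it by +1 mm along tool y and lower it.

{"op": "arm_command", "data": {"delta_pos": [[0, 1, 10], [0, 1, 30], [0, 1, 55], [0, 1, 75], [0, 1, 90], [0, 1, 100], [0, 1, 108], [0, 1, 112], [0, 1, 112]], "twist": [[0, 0, 0], [0, 0, 0], [0, 0, 0], [0, 0, 0], [0, 0, 0], [0, 0, 0], [0, 0, 0], [0, 0, 0], [0, 0, 0]]}}

```text
t: 7.4
tool_pos: [0.5353, 0.2682, 0.0842]
ee_rot: [-2.013, -2.412, 0.0]
ft_force: [0.1, -0.6, -4.7]
gripper_width: 0.674
gripper_force: 97.6
```

{"op": "arm_command", "data": {"delta_pos": [[0, 0, 2], [0, 0, 4], [0, 0, 5], [0, 0, 6], [0, 0, 6]], "twist": [[0, 0, 0], [0, 0, 0], [0, 0, 0], [0, 0, 0], [0, 0, 0]]}}

```text
t: 7.9
tool_pos: [0.5354, 0.2683, 0.0791]
ee_rot: [-2.013, -2.412, -0.001]
ft_force: [-2.3, 0.1, 2.7]
gripper_width: 0.675
gripper_force: 98.5
```

```bash
cat > chk.py <<'E'
from h import *
from plant import cams,sensors
s=sensors.get_state();print(s["t"],s["tool_pos"],s["ft_force"],s["ft_torque"],s["gripper_force"])
c=np.array([.5705,.2755]);a=.181;e=np.array([np.cos(a),np.sin(a)]);F=np.c_[e,[-e[1],e[0]]]
for n in("wrist","top","side"):
    d=cams.snapshot(n);np.savez(n+"2.npz",**d);w=cloud(d).reshape(-1,3);q=np.c_[(w[:,:2]-c)@F,w[:,2]]
    b=q[(q[:,2]>.05)&(q[:,2]<.062)&(abs(q[:,0])<.012)&(abs(q[:,1])>.055)&(abs(q[:,1])<.12)]
    k=q[(q[:,2]>.058)&(q[:,2]<.07)&(q[:,0]>-.016)&(q[:,0]<.022)&(abs(q[:,1])<.05)]
    print(n,"bar",len(b),b[:,0].mean() if len(b) else 0,"strip z",len(k),np.median(k[:,2]))
    E=[]
    for y in np.arange(-.045,.04,.008):
        m=k[abs(k[:,1]-y)<.004]
        if len(m)>4:E.append((y,*np.percentile(m[:,0],[3,97]),len(m)))
    print(np.array(E))
    if n=="side":crop(d,220,130,380,250,5,"pics/s%d.png"%(s["t"]*10))
E
python3 chk.py; ls pics
```

```text
7.9 [0.5354 0.2683 0.0791] [-2.3082  0.0877  2.6915] [-0.0949  0.3677  0.0197] 98.45937260426581
wrist bar 4636 0.0016282859382262824 strip z 3810 0.06402778909574457
[[ -0.013    0.0098   0.0128  13.    ]
 [ -0.005   -0.0024   0.0129 257.    ]
 [  0.003   -0.0074   0.0125 627.    ]
 [  0.011   -0.0087   0.0126 737.    ]
 [  0.019   -0.0086   0.0128 786.    ]
 [  0.027   -0.0084   0.0128 842.    ]
 [  0.035   -0.0016   0.0056 228.    ]]
top bar 103 -0.00034663906531099136 strip z 71 0.06177341140358884
[[-0.037  -0.0081  0.0077 10.    ]
 [-0.029  -0.0111  0.0097 27.    ]
 [-0.021  -0.0082  0.011  26.    ]
 [-0.013  -0.0024  0.0111  6.    ]]
side bar 50 -0.0006233571734999957 strip z 54 0.062274357535035824
[[-0.037  -0.0038  0.0085  8.    ]
 [-0.029  -0.0105  0.0109 15.    ]
 [-0.021  -0.0103  0.0075  9.    ]
 [-0.013  -0.0106  0.0136  8.    ]
 [-0.005   0.0005  0.0126 10.    ]]
s2.png
s79.png
side0.png
sidec.png
top0.png
topc.png
w1.png
w2.png
```

{"op": "arm_command", "data": {"delta_pos": [[0, 0, 0.7], [0, 0, 0.7], [0, 0, 0.7], [0, 0, 0.7], [0, 0, 0.7], [0, 0, 0.7]], "twist": [[0, 0, 0], [0, 0, -0.05], [0, 0, -0.1], [0, 0, -0.17], [0, 0, -0.24], [0, 0, -0.3]], "newtons": 110}}

```text
t: 8.65
tool_pos: [0.5369, 0.2682, 0.0794]
ee_rot: [1.628, 2.685, 0.005]
ft_force: [-2.0, -1.7, 12.6]
gripper_width: 0.674
gripper_force: 114.9
```

```bash
python3 chk.py
```

```text
8.65 [0.5369 0.2682 0.0794] [-2.0472 -1.6725 12.6078] [-0.3532  0.4173 -0.1346] 114.93185341358185
wrist bar 3908 0.0010011383774894244 strip z 2883 0.06406635154930268
[[  0.003   -0.0023   0.0135  50.    ]
 [  0.011   -0.009    0.0125 626.    ]
 [  0.019   -0.0096   0.0118 742.    ]
 [  0.027   -0.0103   0.011  796.    ]
 [  0.035   -0.0072   0.0106 373.    ]]
top bar 103 -0.00014191104616832382 strip z 58 0.06230248590789348
[[-0.029  -0.0071  0.0138 25.    ]
 [-0.021  -0.0064  0.013  24.    ]
 [-0.013  -0.0003  0.0146  5.    ]]
side bar 52 -0.00034473162521666927 strip z 51 0.06270020020280914
[[-0.037  -0.0078  0.004   7.    ]
 [-0.029  -0.007   0.013   9.    ]
 [-0.021  -0.0085  0.0118 15.    ]
 [-0.013  -0.0037  0.012   7.    ]
 [-0.005   0.0018  0.0122  7.    ]]
```

View pics/s79.png

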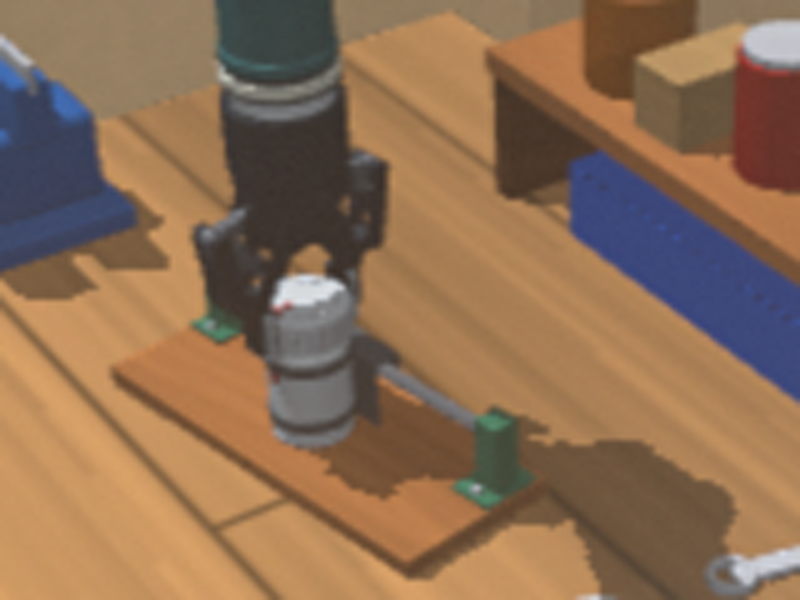

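The side view shows the tin standing on the plinth with its hook over the bar. The tin has turned about 0.09 rad against the bar, so I continue unscrewing.

{"op": "arm_command", "data": {"delta_pos": [[0, 0, 0], [0, 0, 0], [0, 0, 0], [0, 0, 0], [0, 0, 0], [0, 0, 0], [0, 0, 0]], "twist": [[0, 0, -0.08], [0, 0, -0.17], [0, 0, -0.26], [0, 0, -0.35], [0, 0, -0.44], [0, 0, -0.52], [0, 0, -0.6]]}}

```text
t: 9.5
tool_pos: [0.5365, 0.2679, 0.0795]
ee_rot: [0.761, 3.046, 0.002]
ft_force: [-2.9, -2.1, 12.3]
gripper_width: 0.674
gripper_force: 115.2
```

```bash
cat > dab.py <<'E'
from h import *
from plant import sensors
s=sensors.get_state();r=Rot.from_rotvec(s["ee_rot"]);x=r.as_matrix()[:,0];print("tool yaw",np.arctan2(x[1],x[0]))
d=dict(np.load("wrist2.npz"));w=cloud(d);g=d["color"].astype(int)
m=(g[...,2]>90)&(g[...,2]>2*g[...,1])&(g[...,2]>2*g[...,0])&(w[...,2]>.1)&(np.hypot(w[...,0]-s["tool_pos"][0],w[...,1]-s["tool_pos"][1])<.033)
q=w[m];c=s["tool_pos"][:2];l=cv2.fitLine(q[:,:2].astype(np.float32),cv2.DIST_L2,0,.01,.01).ravel()
v=q.mean(0)[:2]-c;print(len(q),"dab dir",np.arctan2(v[1],v[0]),"line",np.arctan2(l[1],l[0]),"z",np.median(q[:,2]))
E
python3 - <<'E'
from h import *
d=dict(np.load("wrist1.npz"));w=cloud(d);g=d["color"].astype(int)
m=(g[...,2]>90)&(g[...,2]>2*g[...,1])&(g[...,2]>2*g[...,0])&(w[...,2]>.2)
q=w[m];l=cv2.fitLine(q[:,:2].astype(np.float32),cv2.DIST_L2,0,.01,.01).ravel();print("t1 (tool yaw 1.749) line",np.arctan2(l[1],l[0]))
E
python3 chk.py; python3 dab.py
```

```text
t1 (tool yaw 1.749) line 0.21486554
9.5 [0.5365 0.2679 0.0795] [-2.8899 -2.1124 12.2813] [-0.3507  0.5712 -0.1782] 115.22461853921413
wrist bar 3477 0.000276232333675392 strip z 715 0.0594008447892333
[[  0.019   -0.0103  -0.0095   9.    ]
 [  0.027   -0.0107   0.0006 210.    ]
 [  0.035   -0.0042   0.01   244.    ]]
top bar 99 -0.0001757066539856606 strip z 64 0.06280518605986518
[[-0.029  -0.0077  0.0142 28.    ]
 [-0.021  -0.008   0.013  29.    ]]
side bar 65 -0.0007573701486564074 strip z 49 0.06254713951109396
[[-0.029  -0.0066  0.0141 13.    ]
 [-0.021  -0.0061  0.0127 11.    ]
 [-0.013  -0.0079  0.0117 10.    ]
 [-0.005   0.0003  0.0125  7.    ]]
tool yaw 2.6504278532998633
565 dab dir -1.9824717913279044 line 1.1085731 z 0.11331790232469022
```

{"op": "arm_command", "data": {"delta_pos": [[0, 0, 0], [0, 0, 0], [0, 0, 0]], "twist": [[0, 0, -0.06], [0, 0, -0.1], [0, 0, -0.1]]}}

```text
t: 9.95
tool_pos: [0.5365, 0.2679, 0.0795]
ee_rot: [0.611, 3.08, 0.002]
ft_force: [-1.4, -2.2, 12.5]
gripper_width: 0.676
gripper_force: 115.2
```

```bash
python3 -c "
from plant import sensors as s
s=s.get_state();print(s['tool_pos'],s['ft_force'],s['ft_torque'])"
```

```text
[0.53654933 0.26786494 0.07949529] [-1.44283313 -2.22316701 12.54284489] [-0.35564348  0.54708558  0.00862047]
```

{"op": "arm_command", "data": {"delta_pos": [[0, 0, 0], [0, 0, 0], [0, 0, 0]], "twist": [[0, 0, -0.05], [0, 0, -0.07], [0, 0, -0.07]]}}

```text
t: 10.25
tool_pos: [0.5365, 0.2678, 0.0795]
ee_rot: [0.504, 3.099, 0.002]
ft_force: [-3.1, -1.6, 11.8]
gripper_width: 0.672
gripper_force: 115.2
```

```bash
python3 -c "
from plant import sensors as s
s=s.get_state();print(s['tool_pos'],s['ft_force'],s['ft_torque'])"
```

```text
[0.53651448 0.26779902 0.07951572] [-3.06698078 -1.57465487 11.81774619] [-0.34158693  0.57024202 -0.09887778]
```

{"op": "arm_command", "data": {"delta_pos": [[0, 0, 0], [0, 0, 0], [0, 0, 0], [0, 0, 0]], "twist": [[0, 0, -0.05], [0, 0, -0.09], [0, 0, -0.09], [0, 0, -0.09]]}}

```text
t: 10.65
tool_pos: [0.5364, 0.2677, 0.0795]
ee_rot: [0.363, 3.118, 0.001]
ft_force: [-3.1, -2.2, 12.2]
gripper_width: 0.675
gripper_force: 115.2
```

```bash
python3 -c "
from plant import sensors as s
s=s.get_state();print(s['tool_pos'],s['ft_force'],s['ft_torque'])"; python3 chk.py|tail -12; python3 dab.py
```

```text
[0.53643553 0.26771935 0.07947271] [-3.11696448 -2.17694128 12.24229199] [-0.37851363  0.57459294 -0.04883032]
10.65 [0.5364 0.2677 0.0795] [-3.117  -2.1769 12.2423] [-0.3785  0.5746 -0.0488] 115.18434785306454
wrist bar 2810 0.00017241792744392823 strip z 173 0.05892289616476012
[]
top bar 103 -0.000272691624954224 strip z 68 0.06237190082260519
[[-0.045  -0.003   0.002   6.    ]
 [-0.029  -0.007   0.0137 28.    ]
 [-0.021  -0.0075  0.0137 26.    ]
 [-0.013  -0.0001  0.0138  5.    ]]
side bar 69 -0.0005790703960282912 strip z 44 0.062278483553770414
[[-0.029  -0.0062  0.0149 12.    ]
 [-0.021  -0.0069  0.0137 11.    ]
 [-0.013  -0.0043  0.0139 13.    ]]
tool yaw 2.909551634263075
566 dab dir -1.7227032156339646 line 1.3592323 z 0.11325591671113686
```

{"op": "arm_command", "data": {"delta_pos": [[0, 0, -1], [0, 0, -2], [0, 0, -3], [0, 0, -4], [0, 0, -4]], "twist": [[0, 0, 0], [0, 0, 0], [0, 0, 0], [0, 0, 0], [0, 0, 0]]}}

```text
t: 11.3
tool_pos: [0.5358, 0.2678, 0.0815]
ee_rot: [0.362, 3.12, -0.0]
ft_force: [1.0, -2.2, 1.9]
gripper_width: 0.67
gripper_force: 117.0
```

```bash
python3 chk.py|grep -v wrist
```

```text
11.3 [0.5358 0.2678 0.0815] [ 1.0185 -2.2422  1.9102] [-0.2669 -0.0877  0.033 ] 116.9749010168016
[]
top bar 99 -3.002053540078792e-05 strip z 67 0.06205872513493893
[[-0.029  -0.0081  0.0127 26.    ]
 [-0.021  -0.0072  0.0137 27.    ]
 [-0.013  -0.0003  0.0121  7.    ]]
side bar 68 -0.0007238813620467851 strip z 51 0.06283563415316644
[[-0.037  -0.0067  0.0024  5.    ]
 [-0.029  -0.0051  0.0134 10.    ]
 [-0.021  -0.0095  0.0119 16.    ]
 [-0.013  -0.0049  0.0124  6.    ]
 [-0.005  -0.0016  0.011   7.    ]]
```

{"op": "arm_command", "data": {"delta_pos": [[0, 0, -1.5], [0, 0, -3], [0, 0, -4.5], [0, 0, -6], [0, 0, -6]], "twist": [[0, 0, 0], [0, 0, 0], [0, 0, 0], [0, 0, 0], [0, 0, 0]]}}

```text
t: 11.95
tool_pos: [0.5352, 0.2682, 0.0878]
ee_rot: [-0.361, -3.121, -0.0]
ft_force: [-0.3, -0.1, -0.6]
gripper_width: 0.673
gripper_force: 117.1
```

```bash
python3 chk.py|grep -v wrist
```

```text
11.95 [0.5352 0.2682 0.0878] [-0.2669 -0.1054 -0.645 ] [-0.1949 -0.0213 -0.0134] 117.0543728582561
[[ 0.035  -0.0024 -0.0003  8.    ]]
top bar 106 -0.00025422189904665863 strip z 73 0.06312064932876506
[[-0.029  -0.0078  0.0141 29.    ]
 [-0.021  -0.0076  0.0137 29.    ]
 [-0.013  -0.0012  0.0122  9.    ]]
side bar 64 -0.0006219944620619992 strip z 51 0.062411504491225026
[[-0.029  -0.0052  0.0129 13.    ]
 [-0.021  -0.0086  0.0105 11.    ]
 [-0.013  -0.0077  0.0164 10.    ]
 [-0.005  -0.0008  0.012   7.    ]
 [ 0.003   0.0055  0.0126  6.    ]]
```

The force now shows only the lid's weight and the tin has stayed down, so I lift the rest of the way.

{"op": "arm_command", "data": {"delta_pos": [[0, 0, -3], [0, 0, -7], [0, 0, -12], [0, 0, -18], [0, 0, -23], [0, 0, -27], [0, 0, -28], [0, 0, -28], [0, 0, -28], [0, 0, -28], [0, 0, -28]], "twist": [[0, 0, 0], [0, 0, 0], [0, 0, 0], [0, 0, 0], [0, 0, 0], [0, 0, 0], [0, 0, 0], [0, 0, 0], [0, 0, 0], [0, 0, 0], [0, 0, 0]]}}

```text
t: 13.2
tool_pos: [0.5351, 0.268, 0.1154]
ee_rot: [-0.362, -3.12, 0.0]
ft_force: [-0.4, 0.2, -1.6]
gripper_width: 0.675
gripper_force: 117.0
```

```bash
python3 chk.py|grep -v wrist; python3 dab.py; ls -t pics|head -1
```

```text
13.2 [0.5351 0.268  0.1154] [-0.3982  0.1805 -1.5953] [-0.0115 -0.0039 -0.0003] 117.03379791229963
[[  0.027   -0.0107   0.0002 202.    ]
 [  0.035   -0.0021   0.0049 122.    ]]
top bar 104 -0.00020808936546922957 strip z 76 0.06256417198169048
[[-0.029  -0.0082  0.013  28.    ]
 [-0.021  -0.007   0.0129 28.    ]
 [-0.013   0.0028  0.0122 13.    ]]
side bar 67 -0.0007928137052556674 strip z 51 0.06274766614729728
[[-0.037  -0.0068  0.0057  5.    ]
 [-0.029  -0.0076  0.0148 12.    ]
 [-0.021  -0.0096  0.0128 13.    ]
 [-0.013  -0.0015  0.0134  8.    ]
 [-0.005   0.0009  0.0114  6.    ]]
tool yaw 2.9108327014257704
573 dab dir -1.7201972967164016 line 1.3545576 z 0.14909185546863524
s132.png
```

View pics/s132.png

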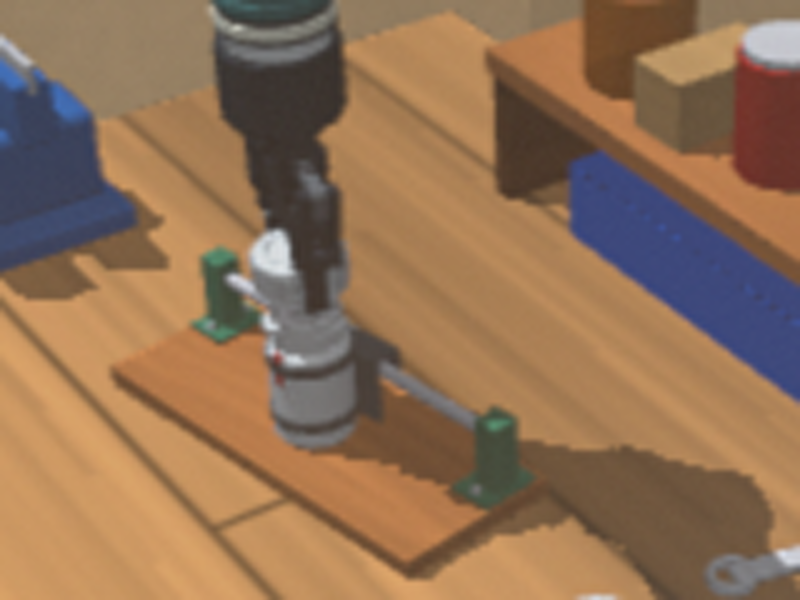

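The tin stands hooked on the bar, with the lid held level above its neck at about (298,270) in the crop.

```bash
python3 -c "
from plant import hand_in
print(hand_in())"
```

```text
the job is handed in; nothing more can be done
None
```

The job is handed in (no verdict was returned): the tin stands hooked on the bar, and its lid, turned about 1.06 rad from tight by my estimate, is gripped level about 16 mm above the mouth.

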